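# Clip a culture tube into the vortex mixer

### The arm

A 6-joint arm with a two-finger parallel gripper is mounted at the origin on the work surface; the furniture and walls round the work are solid. World frame = base frame: x ahead of the robot, y to its left, z up, the work surface at z = 0. Lengths are in m, angles in rad, forces in N, time in s.
With the tool pointing down it reaches from about 0.35 to 0.775 m from the base axis. Payload 7.3 kg.
Tool frame: the origin (TCP) lies where the fingers leave the gripper's body, on its centre line; the fingertips stand 66 mm ahead of it and the grasp point (between the pads) lies 47 mm ahead of it (robot.tips_ahead is the distance from the TCP to the fingertips, in m); z points along the fingers, y is the line along which they close (so a half turn about z gives the same grasp; the last joint's range is limited). The gripper opens to 92 mm and grips with 3 to 60 N. Pads are 19 mm wide; open, the fingers measure 130 mm over their backs; the gripper's body (75 mm by 190 mm) begins 47 mm behind the grasp point.
Start: joints at [-1.471, 0.342, 1.524, -0, 1.275, -0.146], TCP at [0.128, -0.509, 0.292] pointing down, gripper open.
Joint ranges: [-2.53, 2.53], [-0.77, 2.02], [0.04, 2.7], [-1, 4.14], [0.28, 2.66], [-3.11, 3.11]. Speed limits (rad/s): [2.57, 2.57, 3.14, 3.14, 3.14, 3.14].

### API

Orientations are given as [roll, pitch, yaw] about the fixed x, y, z axes, in that order (R = Rz(yaw) Ry(pitch) Rx(roll)).
In Python, from cell import robot gives the robot as it stands.
- The arm moves only by the shell command python3 -m inch 'ROWS' [FORCE]. ROWS is a JSON object of lists of equal length, an entry for each row: "travel": the shift along the tool's x, y, z in mm, a list of three; "turn": the turn about the tool's z in units of 5 degrees (1.0 is 5 degrees); "claw": the closure, from -1 (fully open) to 1 (shut). A call has 1 to 12 rows; each row is the pose to reach, as a shift and turn from the pose commanded when the call began, along the tool's axes at that moment; what a row does not reach only later rows make up. A row lasts 1/10 s, in which the tool goes at most 50 mm and 8.59 degrees, less where a joint would pass 70% of its speed; a pose out of reach is approached as far as the arm can. A call with a gripper value outside its range is refused whole. The fingers move at their own pace and stop on an object; FORCE is the grip in N (left out, the last holds). Time passes only in rows, so rows that repeat a pose let the fingers close. It gives the time, the measured TCP pose, the force, the opening and the grip force at its end, in the units of the state.
- robot.observe(): the state, without advancing time (a new reading comes with each control period).
- robot.read_camera(name): name is "scene" or "top" or "wrist"; returns a dict with "pixels" (400x640x3 uint8, red, green, blue), "fx", "fy", "cx", "cy" (pixels), "cam_to_world" (4x4, takes a point from camera to world coordinates). Camera axes: x right, y down, z forward; pixel columns grow to the right and rows downward; lengths in m; the calibration is good to about 2 mm. A picture is of the moment at which its call begins. There is no depth.
- robot.hand_in(): hands the job in; it is judged then, once.
The state is a dict: "time": time; "qpos": joint angles; "qvel": joint speeds; "joint_efforts": joint torques, N m; "tool_pos": TCP position; "tool_rot": TCP orientation; "contact_force": force on the tool from outside, world axes, zero at the start; "torque": the same for the moment, N m; "opening": finger opening in m; "grip_force": force on a finger pad.
Only numpy, scipy, OpenCV 4.12 (cv2) and the standard library are available. Lean on these libraries where they do the work, as an engineer would, in place of code of your own. Each camera call takes 0.05 s, during which the arm holds its last target. There are 200 camera calls.

### The job

Take the blue-capped screw-cap tube out of the rack, lay it down on the bench and let go, then take it again across its barrel and press it level into the empty pair of spring clips on the vortex mixer, either way round and about centred. Push until both clips snap over the barrel and it sits fully home, then stop pushing - do not force it - and let go, leaving the two cotton-plugged tubes standing in the rack.

Things in the scene. Friction and masses are not known exactly. Their poses are not given: they have to be found in the camera images.
- tube: The tube to load: translucent round-bottomed barrel 16 mm across with a white band, dark blue six-sided cap (22 mm across flats, so it cannot roll). 118 mm long, 20 to 35 g. Origin at the tip of the round end, own z along the tube to the cap, which takes up 101 to 118 mm of it. At first it stands in a rack hole, tip 4 mm and cap 105 to 122 mm above the bench.
- tube_mid (a point): Point on the tube's axis at the middle of its barrel, 55 mm from the round end: the place to hold it between the clips. Axes as the tube. About 10 mm above the bench while the tube lies there.
- tube_cap (a point): Point on the tube's axis in its cap, 110 mm from the round end.
- rack: Clear acrylic tube rack, fixed, 52 x 135 mm and 62 mm high, own y the long way; origin at the centre of its underside. Two rows of four holes about 18 mm wide, 1 mm of play round a tube: draw tubes straight up. Between rack and mixer the bench is always bare for x 0.36 to 0.55, y -0.09 to 0.03 m; 70 mm dish stacks stand left of and beyond that, 0.3 m ones at the back.
- plugged_1: Glass test tube with a cotton plug, 16 mm across and 102 mm tall, standing in the same rack (its top 106 mm above the bench, at least 40 mm from the tube's axis); origin at its bottom, z up. To be left there.
- plugged_2: A second glass test tube with a cotton plug, like plugged_1. To be left there.
- mixer: White vortex mixer, fixed, 156 x 134 mm, 94 mm high to its level aluminium tube plate; origin at the centre of its underside, control panel on its own -x side. On the plate two clip stations lie along its x, 68 mm apart along its y: one holds a like tube already (cap towards +x), the other is empty.
- clip: The empty clip station: black strip 92 x 26 x 4 mm with two spring-steel clips 12 mm wide, 26 mm either side of its middle (36 mm free between their blocks for fingers). Origin at the centre of its underside, 94 mm above the bench; own x is the way the tube lies, z up. Each clip: a seat between two sprung jaws whose mouth is 27 mm wide and 41 mm above the strip's underside.
- clip_centre (a point): Middle of the empty station at the axis of a seated tube: 28 mm above the strip's underside, 122 mm above the bench; axes as body clip. A tube pressed down meets the jaws with its axis 13 mm above this point; both clips together resist with a peak of 8 to 12 N 8 to 11 mm above it, then snap over the barrel, which bottoms on the seats with its axis at this point.
Mind the look-alikes: they are no part of the job. Several things look just like the tube: the one meant starts nearest to the robot's base.

How it is judged:
By the outcome, as a careful person would: the job done as asked, in the order asked, and still so for the second after the job is handed in, with the robot touching nothing.
It also fails if it takes over 54 s, if anything falls off the work surface, if the arm or the gripper's body presses on something with over 40 N, if the wrist force passes 120 N, or if a joint passes its speed limit or range.

## Working session

There is one attempt and no reset: what is moved stays moved. The work goes in short steps, Python scripts to look and compute and a shell command to move; the robot and the scene stay as the last step left them, time stands still between calls to the robot, and variables do not carry over. Pictures are saved under pics/ and viewed, at most 13 in all, crops included, and the job is handed in when it is done.

```bash
ls; mkdir -p pics
python3 - <<'E'
from cell import robot
import cv2,numpy as np
s=robot.observe(); print({k:np.round(v,3).tolist() for k,v in s.items()})
for n in ["scene","top"]:
    c=robot.read_camera(n); cv2.imwrite(f"pics/{n}0.png",c["pixels"][...,::-1]); print(n,c["fx"],c["cx"],c["cy"],np.round(c["cam_to_world"],3).tolist())
    np.savez(f"{n}0.npz",**c)
E
```

```text
pics
{'time': 0.0, 'qpos': [-1.471, 0.343, 1.525, -0.0, 1.275, -0.146], 'qvel': [0.001, 0.001, 0.001, -0.0, -0.0, 0.003], 'joint_efforts': [0.001, -43.125, -24.422, 0.072, 0.056, -0.0], 'tool_pos': [0.128, -0.509, 0.292], 'tool_rot': [-3.14, -0.0, 0.246], 'contact_force': [-0.515, -0.744, -0.216], 'torque': [-0.013, -0.006, -0.037], 'grip_force': 0.0, 'opening': 0.092}
scene 417.3173614664497 320.4740100725741 199.0298809125152 [[-0.702, -0.387, 0.598, -0.039], [-0.712, 0.364, -0.6, 0.527], [0.015, -0.847, -0.532, 0.552], [0.0, 0.0, 0.0, 1.0]]
top 404.9341450595644 317.51101736664896 195.6936650656352 [[0.028, -0.99, 0.139, 0.365], [-1.0, -0.029, -0.006, 0.002], [0.01, -0.138, -0.99, 1.055], [0.0, 0.0, 0.0, 1.0]]
```

View pics/scene0.png

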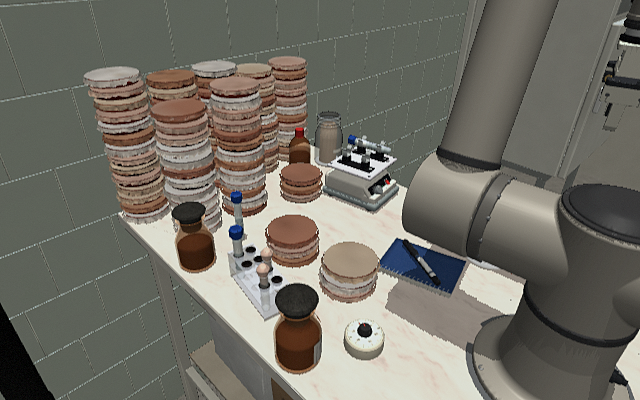

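View pics/top0.png

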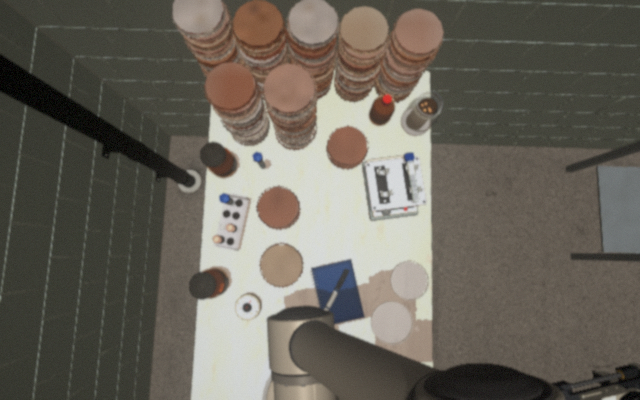

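The scene view shows the rack at about (258,265), with a blue cap at (236,233), two pink-plugged tubes in front of it, and another blue-capped tube behind at (237,198). The mixer is at (362,175). In the top view the rack cap is at (225,198), the look-alike at (258,157), the empty clip strip at (382,185) and the loaded station at (412,175).

```bash
cat > h.py <<'E'
import numpy as np,cv2
def load(n): return dict(np.load(n+".npz"))
def ray(c,u,v):
    T=c["cam_to_world"]; d=T[:3,:3]@np.array([(u-c["cx"])/c["fx"],(v-c["cy"])/c["fy"],1.]); return T[:3,3],d
def onz(c,u,v,z):
    o,d=ray(c,u,v); return o+d*(z-o[2])/d[2]
def proj(c,p):
    T=c["cam_to_world"]; q=T[:3,:3].T@(np.asarray(p)-T[:3,3]); return np.array([c["fx"]*q[0]/q[2]+c["cx"],c["fy"]*q[1]/q[2]+c["cy"]])
def tri(r1,r2):
    A=0;b=0
    for o,d in (r1,r2):
        d=d/np.linalg.norm(d);P=np.eye(3)-np.outer(d,d);A=A+P;b=b+P@o
    return np.linalg.solve(A,b)
def blobs(c,lo,hi,amin=5):
    h=cv2.cvtColor(c["pixels"],cv2.COLOR_RGB2HSV); m=cv2.inRange(h,lo,hi)
    n,l,s,ce=cv2.connectedComponentsWithStats(m); return [(ce[i].round(2).tolist(),s[i].tolist()) for i in range(1,n) if s[i,4]>=amin]
E
python3 - <<'E'
from h import *
t=load("top0");s=load("scene0")
for n,c in(("top",t),("scene",s)): print(n,*blobs(c,(100,120,40),(125,255,255)),sep="\n")
def crop(c,x,y,w,h,k): return cv2.resize(c["pixels"][y:y+h,x:x+w,::-1],(w*k,h*k),interpolation=cv2.INTER_CUBIC)
a=crop(t,355,145,80,75,5);b=crop(s,320,125,80,60,5);c=crop(t,205,185,60,70,4); d=crop(s,220,185,80,75,4)
im=np.zeros((600,800,3),np.uint8); im[:375,:400]=a; im[:300,400:]=b; im[375:600,:240]=c[:225]; im[300:600,400:720]=d
cv2.imwrite("pics/crop0.png",im)
E
```

```text
top
([257.19, 156.86], [254, 154, 7, 7, 42])
([408.74, 156.42], [405, 154, 8, 6, 38])
([224.4, 198.1], [221, 195, 8, 7, 48])
scene
([351.36, 139.16], [348, 135, 9, 9, 56])
([235.98, 196.77], [230, 191, 12, 13, 120])
([235.37, 231.96], [229, 225, 14, 15, 166])
([403.59, 262.18], [380, 238, 55, 49, 1022])
([442.08, 266.73], [412, 244, 54, 49, 1068])
```

View pics/crop0.png

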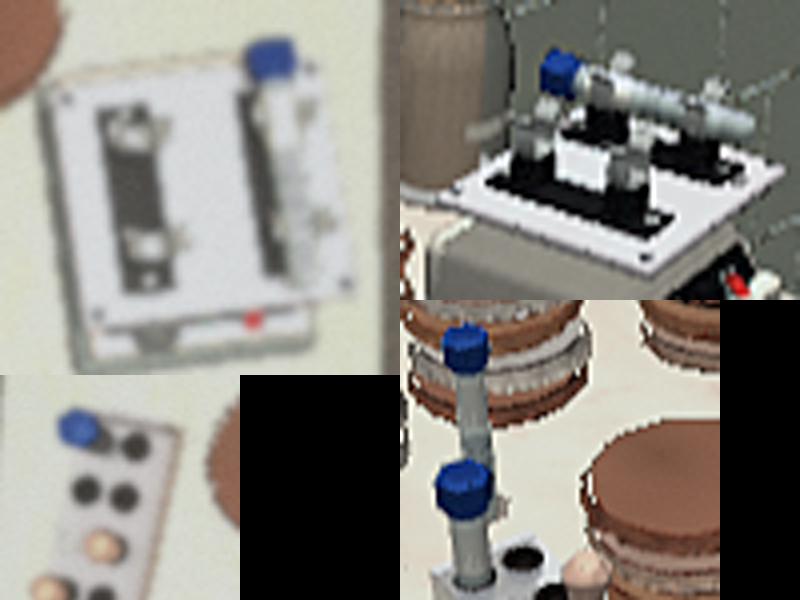

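The crops give these positions. Empty strip corners in the top view are about (97,108), (147,103), (173,287) and (125,293) in the 5x crop. The tube to load stands in the far-left rack hole with empty holes beside it, and the plugged tubes are two and three rows nearer.

Run:
```python
from h import *
np.set_printoptions(precision=4,suppress=True)
t=load("top0");s=load("scene0")
p=lambda a:np.array(a)
print("cap tri",tri(ray(t,224.4,198.1),ray(s,235.4,232)),"topz114",onz(t,224.4,198.1,.116),"scene",onz(s,235.4,232,.114))
print("lookalike",tri(ray(t,257.2,156.9),ray(s,236,196.8)))
C=[(355+u/5,145+v/5) for u,v in((97,108),(147,103),(173,287),(125,293))]
W=p([onz(t,u-.4,v-.4,.098) for u,v in C]);print("strip top",W,W.mean(0))
dx=(W[0]+W[1]-W[2]-W[3])/2; dy=(W[0]+W[3]-W[1]-W[2])/2
print("len",np.linalg.norm(dx),"wid",np.linalg.norm(dy),"yaw",np.degrees(np.arctan2(dx[1],dx[0])),np.degrees(np.arctan2(-dy[0],dy[1])))
# scene strip corners (crop minus 400): left (85,180) ,bottom-right(250,236),right(275,215)
for u,v in((85,180),(250,236),(275,215)): print("scene",onz(s,320+u/5-.4,125+v/5-.4,.098))
# plate corner screws top
S=p([onz(t,355+u/5-.4,145+v/5-.4,.094) for u,v in((67,100),(310,67),(347,284),(98,314))]);print("plate",S,S.mean(0),[np.degrees(np.arctan2(*(S[a]-S[b])[1::-1])) for a,b in((0,3),(1,2))])
print("tower base/front", onz(t,245,140,0),onz(t,295,145,0),"dish",onz(t,278,208,.05),onz(t,281,265,.05),"bottle",onz(t,215,155,.1))
for k,v in(("pad",(312,268)),("rackcorner",(205+180/4,185+55/4))): print(k,onz(t,*v,0 if k=="pad" else .062))
```

```text
cap tri [0.4848 0.2139 0.1092] topz114 [0.4846 0.2132 0.116 ] scene [0.4781 0.2168 0.114 ]
lookalike [0.5868 0.1422 0.1056]
strip top [[ 0.5751 -0.1383  0.098 ]
 [ 0.5783 -0.1625  0.098 ]
 [ 0.4891 -0.1754  0.098 ]
 [ 0.4855 -0.1525  0.098 ]] [ 0.532  -0.1572  0.098 ]
len 0.0904305628621328 wid 0.023777789795762713 yaw 8.604253054394299 8.166925923612668
scene [ 0.5685 -0.1353  0.098 ]
scene [ 0.4779 -0.1497  0.098 ]
scene [ 0.4832 -0.1742  0.098 ]
plate [[ 0.5795 -0.1243  0.094 ]
 [ 0.5995 -0.2426  0.094 ]
 [ 0.4935 -0.2597  0.094 ]
 [ 0.4755 -0.1403  0.094 ]] [ 0.537  -0.1917  0.094 ] [np.float64(8.729465759342894), np.float64(9.199074529727858)]
tower base/front [0.6577 0.1936 0.    ] [0.648  0.0594 0.    ] dish [0.472  0.0933 0.05  ] [0.3322 0.0801 0.05  ] bottle [0.5906 0.2456 0.1   ]
pad [0.3252 0.0042 0.    ]
rackcorner [0.4917 0.1622 0.062 ]
```

```bash
cat >> h.py <<'E'
def tool(targets,yaw=None):
    from cell import robot
    from scipy.spatial.transform import Rotation as R
    s=robot.observe(); Rt=R.from_euler("xyz",s["tool_rot"]).as_matrix(); p=np.array(s["tool_pos"])
    print("pos",p.round(4),"rot",np.round(s["tool_rot"],4),"F",np.round(s["contact_force"],1),"open",round(s["opening"],4),"grip",round(s["grip_force"],1),"t",round(s["time"],2))
    for q in targets: print("  ->",q,"mm",(Rt.T@(np.array(q)-p)*1000).round(1))
    if yaw is not None: print("turn",(s["tool_rot"][2]-yaw)/np.radians(5))
def snap(n,f):
    from cell import robot
    c=robot.read_camera(n); np.savez(f+".npz",**c); return c
E
python3 -c "
from h import *
tool([(.36,-.36,.292),(.46,-.1,.292),(.46,.2,.292)],.15)"
```

```text
pos [ 0.1277 -0.509   0.2916] rot [-3.1403e+00 -2.0000e-04  2.4580e-01] F [ 0.1 -0.7  0.6] open 0.0917 grip 0.0 t 0.1
  -> (0.36, -0.36, 0.292) mm [ 2.615e+02 -8.800e+01 -2.000e-01]
  -> (0.46, -0.1, 0.292) mm [ 4.218e+02 -3.158e+02  1.000e-01]
  -> (0.46, 0.2, 0.292) mm [ 4.948e+02 -6.068e+02  5.000e-01]
turn 1.0974516846109363
```

```bash
python3 -m inch '{"travel":[[44,-15,0],[88,-30,0],[131,-44,0],[175,-59,0],[218,-73,0],[262,-88,0],[289,-126,0],[315,-164,0],[342,-202,0],[369,-240,0],[395,-278,0],[422,-316,0]],"turn":[0,0,0,0,0,0,0.2,0.4,0.6,0.8,1.0,1.1],"claw":[-1,-1,-1,-1,-1,-1,-1,-1,-1,-1,-1,-1]}'; python3 -c "
from h import *
snap('wrist','w_a')
tool([(.46,.2,.292)],.15)"
```

```text
time: 1.3
tool_pos: [0.4603, -0.0981, 0.292]
tool_rot: [-3.142, 0.0, 0.149]
contact_force: [0.5, -1.2, 0.5]
opening: 0.0915
grip_force: 0.0
pos [ 0.4619 -0.0924  0.2921] rot [-3.1378e+00 -1.5000e-03  1.5270e-01] F [ 0.6  5.3 -0.3] open 0.0919 grip 0.0 t 1.35
  -> (0.46, 0.2, 0.292) mm [  42.6 -289.3    1.2]
turn 0.030896647575681387
```

```bash
python3 -m inch '{"travel":[[6,-40,0],[12,-80,0],[18,-120,0],[24,-160,0],[30,-200,0],[36,-240,0],[40,-270,0],[44,-297,0],[44,-297,0]],"turn":[0,0,0,0,0,0,0,0,0],"claw":[-1,-1,-1,-1,-1,-1,-1,-1,-1]}'; python3 -c "
from h import *
c=snap('wrist','w_b'); a=load('w_a')
print(c['cam_to_world'].round(3).tolist(),c['fx'])
print(blobs(c,(100,120,40),(125,255,255)))
cv2.imwrite('pics/w_ab.png',cv2.resize(np.vstack([a['pixels'],c['pixels']])[...,::-1],(480,600)))
tool([(.484,.214,.292)],.15)"
```

```text
time: 2.25
tool_pos: [0.459, 0.2026, 0.2917]
tool_rot: [-3.141, 0.001, 0.153]
contact_force: [0.3, -0.3, 0.2]
opening: 0.0916
grip_force: 0.0
[[0.152, -0.948, -0.281, 0.535], [-0.988, -0.146, -0.044, 0.214], [0.001, 0.285, -0.959, 0.385], [0.0, 0.0, 0.0, 1.0]] 341.26317156500556
[([423.41, 38.38], [408, 21, 31, 35, 830]), ([305.67, 160.84], [293, 146, 26, 31, 594])]
pos [0.459  0.2011 0.2917] rot [3.1413e+00 1.0000e-03 1.5270e-01] F [-0.3 -0.9 -0.9] open 0.0919 grip 0.0 t 2.3
  -> (0.484, 0.214, 0.292) mm [26.6 -9.  -0.3]
turn 0.030692090426572134
```

View pics/w_ab.png

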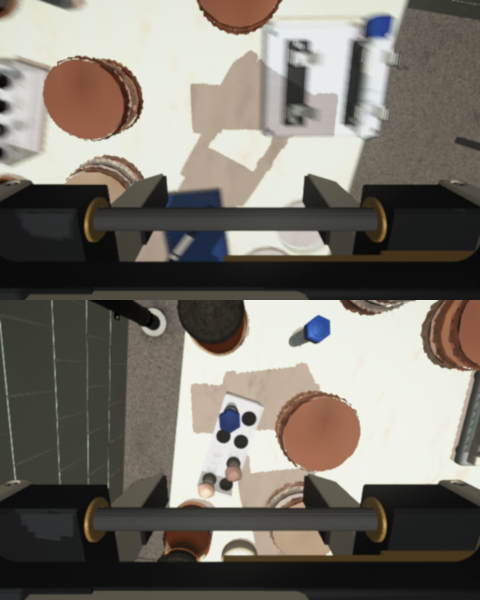

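The upper picture (above the bench) shows the mixer with the empty station at about (298,85). The lower one shows the target cap at (305,161) in full-frame pixels, over the far-left rack hole. The two cotton plugs are nearer the robot, with room either side of the cap for the fingers.

Run:
```python
from h import *
np.set_printoptions(precision=4,suppress=True)
c=load("w_b");t=load("top0");s=load("scene0")
print([onz(c,305.67,160.84,z) for z in(.116,.12)],tri(ray(c,305.67,160.84),ray(t,224.4,198.1)),tri(ray(c,305.67,160.84),ray(s,235.4,232)))
# rim of the cap's top face: hexagon direction
h=cv2.cvtColor(c["pixels"],cv2.COLOR_RGB2HSV); m=cv2.inRange(h,(100,120,40),(125,255,255))
k,_=cv2.findContours(m[140:185,280:340],cv2.RETR_EXTERNAL,cv2.CHAIN_APPROX_NONE)
k=max(k,key=cv2.contourArea)+np.array([280,140]); q=cv2.approxPolyDP(k,2.5,True)[:,0]
P=np.array([onz(c,u,v,.122) for u,v in q]);
for a,b,u in zip(P,np.roll(P,-1,0),q): print(u,a[:2],np.linalg.norm(b-a).round(4),np.degrees(np.arctan2(*(b-a)[1::-1])).round(1))
# plugs
print(onz(c,*(np.array([232,467-300])*640/480*[1,1]+0),.106),[onz(c,x*640/480,(y-300)*800/600,.106) for x,y in((232,467),(205,490))])
```

```text
[array([0.4829, 0.2121, 0.116 ]), array([0.4837, 0.2121, 0.12  ])] [0.4839 0.2121 0.121 ] [0.4823 0.213  0.1101]
[306 146] [0.4956 0.2136] 0.0123 133.3
[293 155] [0.4871 0.2225] 0.012 -164.7
[295 170] [0.4756 0.2194] 0.0092 -113.0
[305 176] [0.472  0.2109] 0.0121 -49.1
[318 168] [0.4799 0.2018] 0.0127 12.5
[317 152] [0.4923 0.2045] 0.0097 70.0
[0.4273 0.2009 0.106 ] [array([0.4273, 0.2009, 0.106 ]), array([0.3933, 0.2285, 0.106 ])]
```

```bash
python3 -m inch '{"travel":[[15,-4,0],[26,-7,0],[26,-7,40],[26,-7,80],[26,-7,105],[26,-7,121],[26,-7,121],[26,-7,121],[26,-7,121],[26,-7,121],[26,-7,121]],"turn":[-0.5,-0.85,-0.85,-0.85,-0.85,-0.85,-0.85,-0.85,-0.85,-0.85,-0.85],"claw":[-1,-1,-1,-1,-1,-1,1,1,1,1,1]}' 12; python3 -c "
from h import *
tool([])"
```

```text
time: 3.4
tool_pos: [0.4844, 0.211, 0.172]
tool_rot: [3.142, -0.002, 0.224]
contact_force: [0.6, -0.2, 0.2]
opening: 0.0567
grip_force: 0.0
pos [0.4844 0.211  0.172 ] rot [ 3.1415e+00 -1.6000e-03  2.2400e-01] F [ 0.6 -0.2  0.2] open 0.0567 grip 0.0 t 3.4
```

```bash
python3 -m inch '{"travel":[[0,0,0],[0,0,0],[0,0,0],[0,0,0],[0,0,0],[0,0,0],[0,0,0],[0,0,0],[0,0,0],[0,0,0]],"turn":[0,0,0,0,0,0,0,0,0,0],"claw":[1,1,1,1,1,1,1,1,1,1]}' 12
```

```text
time: 4.4
tool_pos: [0.484, 0.211, 0.1712]
tool_rot: [3.141, 0.0, 0.224]
contact_force: [-0.1, -0.3, -0.6]
opening: 0.0218
grip_force: 12.0
```

```bash
python3 -m inch '{"travel":[[0,0,-10],[0,0,-30],[0,0,-55],[0,0,-85],[0,0,-115],[0,0,-115],[-23,34,-115],[-46,67,-115],[-68,101,-115],[-91,134,-115],[-114,168,-115],[-114,168,-115]],"turn":[0,0,0,0,0,0,-1.5,-3,-4.5,-6,-7.5,-9],"claw":[1,1,1,1,1,1,1,1,1,1,1,1]}' 12; python3 -c "
from h import *
tool([(.41,.022,.285)],1.5708)"
```

```text
time: 5.6
tool_pos: [0.4085, 0.0189, 0.2861]
tool_rot: [-3.141, 0.002, 1.011]
contact_force: [-0.4, -0.2, 0.5]
opening: 0.0221
grip_force: 12.0
pos [0.4085 0.0189 0.2861] rot [-3.1412e+00  1.7000e-03  1.0107e+00] F [-0.4 -0.2  0.5] open 0.0221 grip 12.0 t 5.6
  -> (0.41, 0.022, 0.285) mm [ 3.4 -0.4  1.1]
turn -6.4182589600227775
```

```bash
python3 -m inch '{"travel":[[3,0,0],[3,0,0],[3,0,20],[3,0,50],[3,0,80],[3,0,105],[3,0,112],[3,0,112]],"turn":[-1.6,-3.2,-4.8,-6.4,-6.4,-6.4,-6.4,-6.4],"claw":[1,1,1,1,1,1,1,1]}' 12; python3 -c "
from h import *
c=snap('scene','s1'); tool([],1.5708)
t=snap('top','t1')
cv2.imwrite('pics/s1.png',cv2.resize(c['pixels'][100:300,180:420,::-1],(720,600),interpolation=cv2.INTER_CUBIC))"
```

```text
time: 6.4
tool_pos: [0.4114, 0.0244, 0.1737]
tool_rot: [-3.139, -0.0, 1.568]
contact_force: [-0.2, 1.1, 0.3]
opening: 0.0222
grip_force: 12.0
pos [0.412  0.0244 0.1746] rot [-3.1415e+00  1.0000e-04  1.5679e+00] F [ 0.3  0.3 -0. ] open 0.0219 grip 12.0 t 6.45
turn -0.03345224594947069
```

View pics/s1.png

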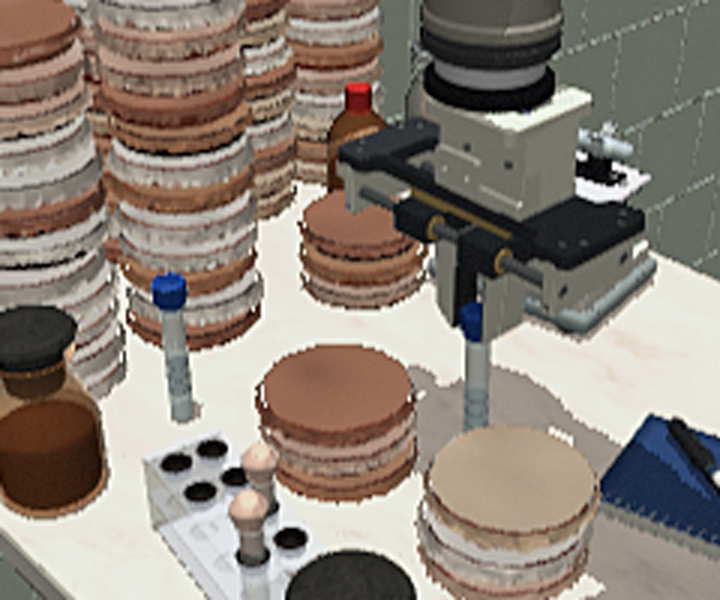

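The tube hangs upright under the gripper at about (476,370) in the crop, over bare bench. The plugged tubes are undisturbed.

```bash
python3 -m inch '{"travel":[[0,0,4],[0,0,7],[0,0,8],[0,0,8],[-4,0,8],[-9,0,8],[-18,0,10],[-27,0,12],[-36,0,14],[-48,0,19],[-48,0,19]],"turn":[0,0,0,0,0,0,0,0,0,0,0],"claw":[1,1,1,1,1,1,1,1,1,1,1]}' 3; python3 -c "
from h import *
c=snap('scene','s2'); tool([],1.5708)
cv2.imwrite('pics/s2.png',cv2.resize(c['pixels'][160:270,290:400,::-1],(500,500),interpolation=cv2.INTER_CUBIC))"
```

```text
time: 7.6
tool_pos: [0.4116, -0.0251, 0.1546]
tool_rot: [-3.141, 0.0, 1.566]
contact_force: [-0.3, -1.1, 1.7]
opening: 0.0221
grip_force: 3.0
pos [ 0.4116 -0.0245  0.1548] rot [-3.1410e+00  1.0000e-04  1.5661e+00] F [ 0.4 -0.3  1.5] open 0.0221 grip 3.0 t 7.65
turn -0.05398319149525167
```

View pics/s2.png

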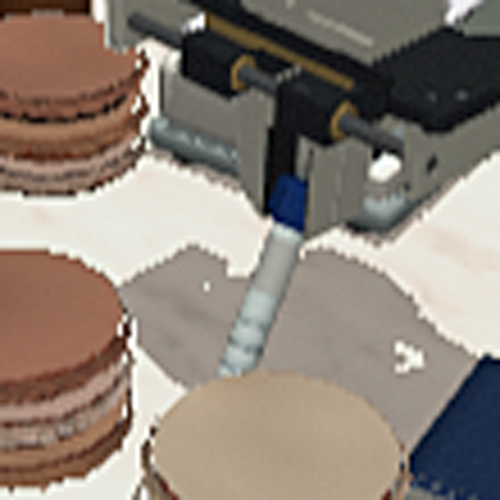

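The tube has tilted about the pads towards -y, with its tip still on the bench, so the pivot works. I'll continue the arc.

```bash
python3 -m inch '{"travel":[[-13,0,8],[-24,0,17],[-34,0,27],[-43,0,39],[-50,0,52],[-54,0,62],[-57,0,70],[-58,0,75],[-58,0,75]],"turn":[0,0,0,0,0,0,0,0,0],"claw":[1,1,1,1,1,1,1,1,1]}' 3; python3 -m inch '{"travel":[[0,0,0],[0,0,0],[0,0,0],[0,0,0],[0,0,0],[0,0,-30],[0,0,-60],[0,0,-100],[0,0,-140]],"turn":[0,0,0,0,0,0,0,0,0],"claw":[0.2,0.2,0.2,0,0,0,0,0,0]}'; python3 -c "
from h import *
c=snap('wrist','w3'); t=snap('top','t3'); tool([],1.5708)
print(blobs(c,(100,120,40),(125,255,255),100),blobs(t,(100,120,40),(125,255,255),10))
cv2.imwrite('pics/w3.png',c['pixels'][...,::-1])"
```

```text
time: 8.55
tool_pos: [0.4112, -0.0815, 0.0796]
tool_rot: [-3.14, -0.0, 1.568]
contact_force: [0.1, 0.2, -0.2]
opening: 0.022
grip_force: 3.0
time: 9.45
tool_pos: [0.411, -0.0814, 0.2216]
tool_rot: [-3.141, -0.0, 1.568]
contact_force: [-0.1, -0.5, 0.2]
opening: 0.046
grip_force: 0.0
pos [ 0.4136 -0.0823  0.2248] rot [3.1323 0.0037 1.568 ] F [-0.7 -0.  -0.5] open 0.0457 grip 0.0 t 9.55
turn -0.03156232617581756
[([153.35, 160.15], [54, 82, 187, 150, 14943]), ([320.7, 184.65], [309, 175, 24, 20, 385])] [([257.12, 156.88], [254, 154, 7, 7, 43]), ([408.59, 156.46], [405, 154, 8, 6, 41])]
```

View pics/w3.png

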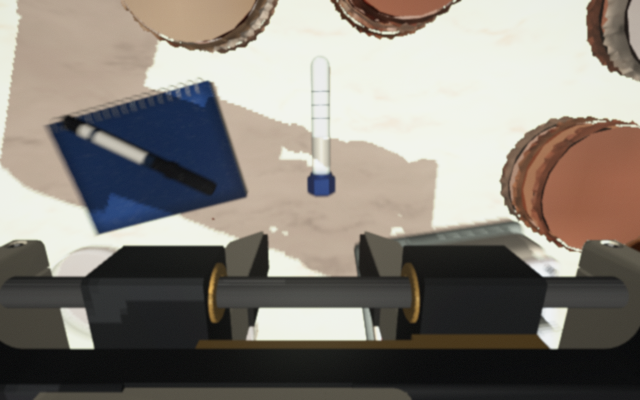

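The tube lies on the bench pointing along +y, with its tip at (320,57) and cap end at (321,196). The gripper is clear of it.

Run:
```python
from h import *
np.set_printoptions(precision=4,suppress=True)
c=load("w3")
a=onz(c,319.5,56.5,.008); b=onz(c,320.7,196,.008); k=onz(c,320.7,184.65,.013); d=(k-a)[:2];d/=np.linalg.norm(d)
print(a,b,k,np.linalg.norm(a-b),np.degrees(np.arctan2(*(-d)[::-1])))
m=a[:2]+d*.055; print("mid",m); tool([(*m,.2),(*m,.07)])
```

```text
[0.4165 0.0243 0.008 ] [ 0.4178 -0.0977  0.008 ] [ 0.4177 -0.0853  0.013 ] 0.12197835672229743 90.61097667312993
mid [ 0.4171 -0.0307]
pos [ 0.4136 -0.0823  0.2248] rot [3.1323 0.0037 1.568 ] F [-0.7 -0.  -0.5] open 0.0457 grip 0.0 t 9.55
  -> (np.float64(0.4170939983267066), np.float64(-0.03070642854892551), 0.2) mm [51.7  3.1 24.6]
  -> (np.float64(0.4170939983267066), np.float64(-0.03070642854892551), 0.07) mm [ 52.2   1.9 154.6]
```

```bash
python3 -m inch '{"travel":[[25,0,0],[51,1,20],[51,1,20],[51,1,20],[51,1,20],[51,1,20]],"turn":[0,0,0,0,0,0],"claw":[0,0,0,0,0,0]}'
python3 - <<'E'
from h import *
np.set_printoptions(precision=4,suppress=True)
c=snap("wrist","w4"); tool([])
print(blobs(c,(100,120,40),(125,255,255),100))
cv2.imwrite('pics/w4.png',c['pixels'][...,::-1])
E
```

```text
time: 10.15
tool_pos: [0.4129, -0.0313, 0.2005]
tool_rot: [3.141, 0.0, 1.567]
contact_force: [0.2, 0.1, 0.1]
opening: 0.0456
grip_force: 0.0
pos [ 0.4129 -0.0313  0.2005] rot [3.1409 0.0004 1.5669] F [-0.   0.6  0.3] open 0.0459 grip 0.0 t 10.2
[([173.43, 194.23], [85, 146, 152, 100, 7507]), ([97.18, 231.34], [43, 185, 132, 91, 3969]), ([318.89, 244.29], [307, 234, 25, 21, 437])]
```

View pics/w4.png

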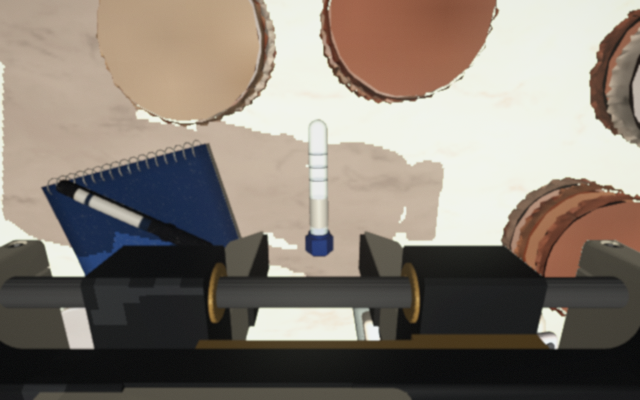

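The tube is still in place, with its tip at (318,120) and cap end at (319,256).

Run:
```python
from h import *
np.set_printoptions(precision=4,suppress=True)
c=load("w4")
a=onz(c,317.7,120,.008); b=onz(c,319,256.5,.009); k=onz(c,318.9,244.3,.013); d=(k-a)[:2];d/=np.linalg.norm(d)
print(a,b,k,np.linalg.norm(a-b),np.degrees(np.arctan2(*(-d)[::-1])))
m=(a+(b-a)*55/118)[:2]; print("mid",m); tool([(*m,.069)])
```

```text
[0.417  0.0238 0.008 ] [ 0.418  -0.0992  0.009 ] [ 0.4179 -0.0851  0.013 ] 0.12297228041274991 90.4783666627194
mid [ 0.4175 -0.0335]
pos [ 0.4129 -0.0313  0.2005] rot [3.1409 0.0004 1.5669] F [-0.   0.6  0.3] open 0.0459 grip 0.0 t 10.2
  -> (np.float64(0.41747357475366254), np.float64(-0.0335166431691893), 0.069) mm [ -2.2   4.5 131.5]
```

```bash
python3 -m inch '{"travel":[[-2,3.5,40],[-2,3.5,80],[-2,3.5,115],[-2,3.5,132],[-2,3.5,132],[-2,3.5,132],[-2,3.5,132],[-2,3.5,132],[-2,3.5,132],[-2,3.5,132],[-2,3.5,132],[-2,3.5,132]],"turn":[0,0,0,0,0,0,0,0,0,0,0,0],"claw":[0,0,0,0,0,1,1,1,1,1,1,1]}' 40; python3 -c "
from h import *
tool([])"
```

```text
time: 11.4
tool_pos: [0.4163, -0.0327, 0.0684]
tool_rot: [3.141, 0.0, 1.568]
contact_force: [-0.6, -1.9, 3.2]
opening: 0.015
grip_force: 40.0
pos [ 0.4163 -0.0327  0.0684] rot [3.1410e+00 3.0000e-04 1.5679e+00] F [-0.6 -1.9  3.2] open 0.015 grip 40.0 t 11.4
```

```bash
python3 -m inch '{"travel":[[0,0,-20],[0,0,-60],[0,0,-110],[0,0,-150],[0,0,-180],[-20,5,-180],[-41,11,-180],[-62,17,-180],[-83,23,-180],[-104,29,-180],[-124,34,-180],[-124,34,-180]],"turn":[0,0,0,0,1.6,3.2,4.8,6.4,8.0,9.6,11.2,12.8],"claw":[1,1,1,1,1,1,1,1,1,1,1,1]}' 40; python3 -m inch '{"travel":[[0,0,0],[0,0,0],[0,0,0],[0,0,0],[0,0,0],[0,0,0]],"turn":[1.6,3.2,3.4,3.4,3.4,3.4],"claw":[1,1,1,1,1,1]}' 40; python3 -c "
from h import *
c=snap('wrist','w5'); tool([(.532,-.157,.24)],.15)
cv2.imwrite('pics/w5.png',c['pixels'][...,::-1])"
```

```text
time: 12.6
tool_pos: [0.4502, -0.1587, 0.2479]
tool_rot: [3.141, 0.0, 0.443]
contact_force: [0.3, 0.6, -0.4]
opening: 0.0148
grip_force: 40.0
time: 13.2
tool_pos: [0.4498, -0.1566, 0.2482]
tool_rot: [3.142, 0.0, 0.156]
contact_force: [0.3, -0.1, 0.2]
opening: 0.0148
grip_force: 40.0
pos [ 0.4498 -0.1566  0.2482] rot [3.1415 0.     0.1556] F [ 0.3  0.5 -0.4] open 0.0148 grip 40.0 t 13.25
  -> (0.532, -0.157, 0.24) mm [81.2 13.1  8.2]
turn 0.06386380519993569
```

View pics/w5.png

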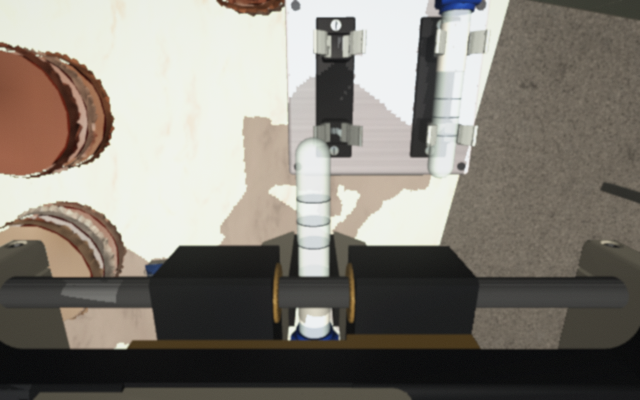

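The wrist view shows the empty strip at corners (316,18), (354,17), (352,157) and (318,156). The held tube runs from its tip at (312,138) back to the cap at (316,335), parallel to the strip. I'll measure both in this image.

Run:
```python
from h import *
np.set_printoptions(precision=4,suppress=True)
c=load("w5"); g=cv2.cvtColor(c["pixels"],cv2.COLOR_RGB2GRAY)
m=(g<75).astype(np.uint8); m[:, :305]=0; m[:,365:]=0; m[170:]=0
ys,xs=np.nonzero(m); print("dark bbox",xs.min(),xs.max(),ys.min(),ys.max())
for r in (22,26,70,80,90,100,150,154):
    x=np.nonzero(m[r])[0]; print(r,x.min(),x.max(),end="; ")
print()
e=[onz(c,335.3,17.5,.098),onz(c,335,157,.098)]; s=(e[0]+e[1])/2; d=e[0]-e[1]
print("strip ends",*e,"centre",s,"len",np.linalg.norm(d),"yaw",np.arctan2(d[1],d[0]))
# check width
print(np.linalg.norm(onz(c,316,85,.098)-onz(c,354,85,.098)))
for r in (150,160,180,200,220):
    row=c["pixels"][r,280:350].astype(int); print(r,row.sum(1)[::2].tolist())
for z in(.185,.189): print("tube tip",onz(c,312.5,138,z),"axis near",onz(c,314,230,z))
```

```text
dark bbox 317 354 18 156
22 317 353; 26 317 354; 70 317 352; 80 317 352; 90 317 352; 100 317 352; 150 339 350; 154 338 350; 
strip ends [ 0.5742 -0.1519  0.098 ] [ 0.4848 -0.1674  0.098 ] centre [ 0.5295 -0.1596  0.098 ] len 0.09081507142496469 yaw 0.17106364902756277
0.025799179794150445
150 [522, 515, 504, 511, 448, 511, 599, 590, 513, 592, 661, 691, 701, 707, 710, 710, 711, 708, 659, 645, 632, 612, 569, 505, 414, 469, 480, 392, 516, 343, 143, 144, 147, 144, 141]
160 [515, 500, 487, 497, 450, 486, 579, 574, 550, 637, 688, 706, 710, 711, 711, 710, 711, 709, 711, 711, 708, 705, 690, 651, 568, 513, 589, 589, 588, 589, 587, 588, 588, 589, 587]
180 [524, 521, 516, 509, 494, 498, 511, 505, 508, 609, 671, 697, 703, 703, 704, 703, 703, 704, 703, 703, 700, 697, 679, 629, 545, 467, 487, 500, 521, 525, 526, 530, 530, 529, 526]
200 [658, 673, 691, 695, 704, 710, 712, 713, 519, 374, 500, 584, 631, 641, 643, 643, 643, 642, 641, 644, 638, 602, 549, 468, 342, 393, 502, 516, 511, 525, 593, 703, 718, 716, 717]
220 [499, 508, 513, 514, 514, 518, 515, 511, 428, 477, 575, 620, 643, 647, 649, 649, 646, 649, 643, 648, 647, 636, 608, 553, 457, 524, 711, 715, 717, 716, 706, 706, 587, 525, 524]
tube tip [ 0.5064 -0.1477  0.185 ] axis near [ 0.462  -0.1553  0.185 ]
tube tip [ 0.5069 -0.1476  0.189 ] axis near [ 0.4637 -0.1551  0.189 ]
```

```bash
python3 -m inch '{"travel":[[39,7,0],[78,14.5,0],[78,14.5,0],[78,14.5,20],[78,14.5,40],[78,14.5,46],[78,14.5,46],[78,14.5,46]],"turn":[0,0,0,0,0,0,0,0],"claw":[1,1,1,1,1,1,1,1]}' 40; python3 -c "
from h import *
c=snap('scene','s6'); t=snap('top','t6'); tool([],.15)
a=cv2.resize(c['pixels'][115:195,310:410,::-1],(500,400),interpolation=cv2.INTER_CUBIC); b=cv2.resize(t['pixels'][140:236,350:422,::-1],(300,400),interpolation=cv2.INTER_CUBIC)
cv2.imwrite('pics/s6.png',np.hstack([a,b]))"
```

```text
time: 14.05
tool_pos: [0.5293, -0.1592, 0.203]
tool_rot: [3.141, -0.001, 0.154]
contact_force: [0.0, 0.6, -0.4]
opening: 0.015
grip_force: 40.0
pos [ 0.5294 -0.1593  0.2033] rot [ 3.1404e+00 -1.6000e-03  1.5430e-01] F [-0.5  0.3  0.3] open 0.0149 grip 40.0 t 14.15
turn 0.04879204549893443
```

View pics/s6.png

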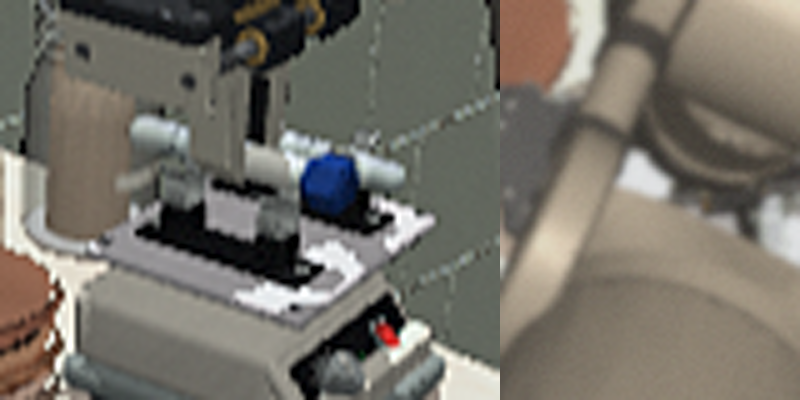

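The finger sits centrally between the two clip blocks, with the tube right above the mouths and level with the jaws. I'll press slowly and watch the force.

```bash
python3 -m inch '{"travel":[[0,0,4],[0,0,8],[0,0,9],[0,0,10],[0,0,10]],"turn":[0,0,0,0,0],"claw":[1,1,1,1,1]}' 40; python3 -m inch '{"travel":[[0,0,1],[0,0,2],[0,0,3],[0,0,3]],"turn":[0,0,0,0],"claw":[1,1,1,1]}'; python3 -m inch '{"travel":[[0,0,1],[0,0,2],[0,0,2]],"turn":[0,0,0],"claw":[1,1,1]}'
```

```text
time: 14.65
tool_pos: [0.529, -0.1588, 0.1926]
tool_rot: [-3.141, -0.0, 0.154]
contact_force: [-1.3, 1.6, 3.0]
opening: 0.0149
grip_force: 40.0
time: 15.05
tool_pos: [0.5297, -0.1588, 0.1908]
tool_rot: [3.141, -0.002, 0.154]
contact_force: [-2.2, 3.9, 10.1]
opening: 0.0147
grip_force: 40.0
time: 15.35
tool_pos: [0.53, -0.1587, 0.189]
tool_rot: [3.141, -0.003, 0.154]
contact_force: [-0.8, 4.0, 10.2]
opening: 0.0149
grip_force: 40.0
```

```bash
python3 -m inch '{"travel":[[0,-0.5,1],[0,-1,2],[0,-1,3],[0,-1,3]],"turn":[0,0,0,0],"claw":[1,1,1,1]}' 40; python3 -m inch '{"travel":[[0,0,1],[0,0,2],[0,0,2]],"turn":[0,0,0],"claw":[1,1,1]}'; python3 -m inch '{"travel":[[0,0,1],[0,0,1]],"turn":[0,0],"claw":[1,1]}'
```

```text
time: 15.75
tool_pos: [0.5297, -0.1583, 0.1847]
tool_rot: [3.14, -0.002, 0.154]
contact_force: [2.1, -0.8, -1.1]
opening: 0.0147
grip_force: 40.0
time: 16.05
tool_pos: [0.5286, -0.1582, 0.1816]
tool_rot: [-3.142, 0.001, 0.154]
contact_force: [1.0, -2.4, -2.3]
opening: 0.0148
grip_force: 40.0
time: 16.25
tool_pos: [0.5286, -0.1581, 0.1812]
tool_rot: [-3.142, 0.001, 0.154]
contact_force: [-1.1, -1.2, 0.7]
opening: 0.0149
grip_force: 40.0
```

```bash
python3 -m inch '{"travel":[[0,0,0.5],[0,0,1],[0,0,1]],"turn":[0,0,0],"claw":[1,1,1]}' 40; python3 -c "
from h import *
from cell import robot
c=snap('scene','s7'); tool([])
cv2.imwrite('pics/s7.png',cv2.resize(c['pixels'][115:195,310:410,::-1],(750,600),interpolation=cv2.INTER_CUBIC))"
```

```text
time: 16.55
tool_pos: [0.5286, -0.1581, 0.1808]
tool_rot: [3.141, 0.0, 0.154]
contact_force: [-3.6, -1.2, 6.6]
opening: 0.0146
grip_force: 40.0
pos [ 0.5286 -0.1581  0.1808] rot [3.1414e+00 4.0000e-04 1.5420e-01] F [-3.3 -0.4  7. ] open 0.0147 grip 40.0 t 16.6
```

View pics/s7.png

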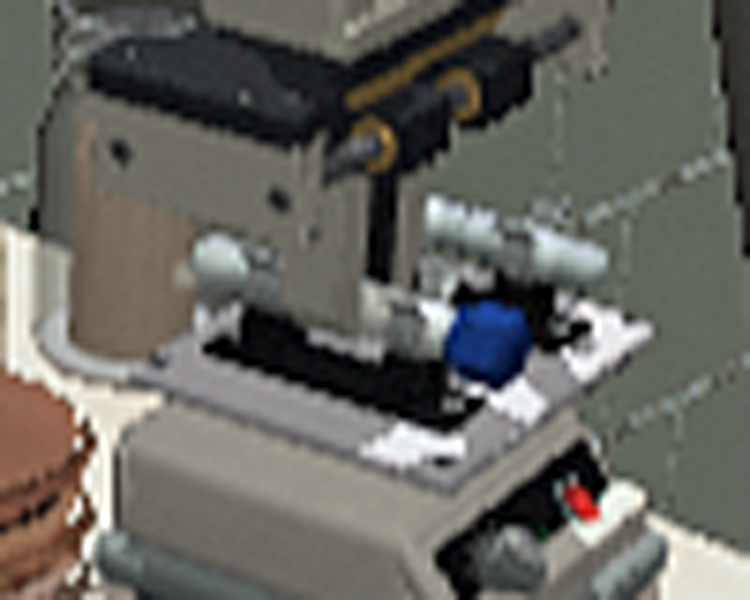

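The tube is down in both clips and bottomed, with force rising to 7 N and no further travel. I'll relax, open partway and withdraw.

```bash
python3 -m inch '{"travel":[[0,0,-0.7],[0,0,-0.7],[0,0,-0.7],[0,0,-0.7],[0,0,-0.7],[0,0,-0.7],[0,0,-15],[0,0,-40],[0,0,-70],[-40,-7,-70],[-80,-14,-70],[-80,-14,-70]],"turn":[0,0,0,0,0,0,0,0,0,0,0,0],"claw":[1,0.3,0.3,0.3,0.3,0.3,0.3,0.3,0.3,0.3,0.3,0.3]}' 40; python3 -m inch '{"travel":[[0,0,0],[0,0,0]],"turn":[0,0],"claw":[0.3,0.3]}'; python3 -c "
from h import *
w=snap('wrist','w8');c=snap('scene','s8'); tool([])
a=cv2.resize(c['pixels'][115:195,310:410,::-1],(500,400),interpolation=cv2.INTER_CUBIC); b=cv2.resize(w['pixels'][0:200,260:410,::-1],(300,400))
cv2.imwrite('pics/s8.png',np.hstack([a,b]))"
```

```text
time: 17.8
tool_pos: [0.4435, -0.1554, 0.2498]
tool_rot: [-3.139, 0.004, 0.153]
contact_force: [-0.0, 0.0, 1.0]
opening: 0.0323
grip_force: 0.0
time: 18.0
tool_pos: [0.4488, -0.1569, 0.2506]
tool_rot: [3.141, -0.001, 0.154]
contact_force: [0.8, 0.4, 1.1]
opening: 0.0319
grip_force: 0.0
pos [ 0.4487 -0.1567  0.2502] rot [ 3.1412e+00 -6.0000e-04  1.5450e-01] F [ 0.5 -0.5 -0.5] open 0.0319 grip 0.0 t 18.1
```

View pics/s8.png

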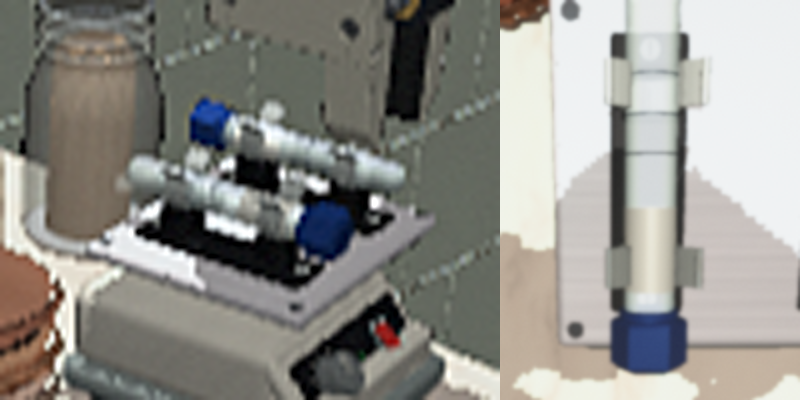

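The tube sits in both clips, straight along the strip, with the jaws closed on either side and the gripper clear. I'll check centring and height numerically, then hand in.

Run:
```python
from h import *
np.set_printoptions(precision=4,suppress=True)
w=load("w8");s=load("s8")
bw=[b for b in blobs(w,(100,120,40),(125,255,255),100) if b[0][1]<200 and b[0][0]>250]; bs=[b for b in blobs(s,(100,120,40),(125,255,255),20) if b[0][1]<180]
print(bw,bs)
x=np.array([np.cos(.16),np.sin(.16)])
top=onz(w,584,156,.130); print("cap skirt along strip from centre (want -46mm):",(top[:2]-[.5295,-.1596])@x, "lateral",(top[:2]-[.5295,-.1596])@[-x[1],x[0]])
u,v=bw[0][0]
for b in bs: print("cap tri",tri(ray(w,u,v),ray(s,*b[0])))
```

```text
[([453.52, 3.71], [434, 0, 44, 12, 343]), ([336.08, 170.3], [317, 156, 35, 30, 779])] [([351.27, 139.2], [348, 135, 8, 9, 55]), ([374.43, 160.44], [369, 155, 12, 12, 102])]
cap skirt along strip from centre (want -46mm): -0.04138771866994176 lateral -0.15653077983476005
cap tri [ 0.5899 -0.2159  0.1221]
cap tri [ 0.5826 -0.2569  0.0551]
```

Run:
```python
from h import *
np.set_printoptions(precision=4,suppress=True)
w=load("w8");s=load("s8"); x=np.array([np.cos(.16),np.sin(.16)])
for z in(.126,.133):
    t=onz(w,336,156,z)[:2]-[.5295,-.1596]; print("skirt",z,t@x,t@[-x[1],x[0]])
p=tri(ray(w,336.1,170.3),ray(s,374.4,160.4)); print("cap",p,(p[:2]-[.5295,-.1596])@x)
# clip jaw outer edges along strip in w8 vs tube: jaws rows (crop/2): upper 28..54, lower 123..144 ; jaw tops z~.135
e=[onz(w,312 if k else 312,r,.132)[:2] for k,r in enumerate((41,133.5))]; print("clip mids",[(q-[.5295,-.1596])@x for q in e])
```

```text
skirt 0.126 -0.04098779387596841 0.00022366116485049689
skirt 0.133 -0.03975055288558083 0.0007002806388322798
cap [ 0.4794 -0.1674  0.1207] -0.0507066717923279
clip mids [np.float64(0.026434016103684503), np.float64(-0.025874882539792563)]
```

```bash
python3 -c "
from cell import robot
print(robot.hand_in())"
```

```text
the job is handed in; nothing more can be done
None
```

The job is handed in at about 18 s of the 54 s limit, with no verdict returned: the blue-capped tube was laid on the bench, regrasped and snapped fully home in both empty clips, by my measurement about 2–5 mm off centre along the strip, the gripper is clear, and the two plugged tubes were standing in the rack when last viewed, just after the tube was drawn out.

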